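Seat a heatsink on its hidden-offset studs

ROBOT

A 6-joint arm with a two-finger parallel gripper is mounted at the origin on the work surface. World frame = base frame: x ahead of the robot, y to its left, z up, the work surface at z = 0. Lengths are in m, angles in rad, forces in N, time in s.
With the tool pointing down it reaches from about 0.35 to 0.975 m from the base axis. Payload 4.9 kg.
Tool frame: the origin (TCP) lies on the centre line of the jaws, within the pads' length; the fingertips stand 14 mm ahead of it and the grasp point (between the pads) lies 5 mm behind it (manip.nose_length is the distance from the TCP to the fingertips, in m); z points along the fingers, y is the line along which they close (so a half turn about z gives the same grasp; the last joint's range is limited). The gripper opens to 85 mm and grips with 20 to 120 N. Pads are 22 mm wide; open, the fingers measure 114 mm over their backs; the gripper's body (76 mm by 85 mm) begins 54 mm behind the grasp point. The pads swing forward as they close: fully open they stand 13 mm farther back than shut.
Start: joints at [-1.336, 0.053, 1.613, -0, 1.476, -0.119], TCP at [0.217, -0.586, 0.213] pointing down, gripper open.
Joint ranges: [-3.01, 3.01], [-1.01, 2.22], [0.06, 2.58], [-1.02, 4.17], [0.09, 2.62], [-3.14, 3.14]. Speed limits (rad/s): [2.57, 2.57, 3.14, 3.14, 3.14, 3.14].

INTERFACE

Orientations are given as a unit quaternion [w, x, y, z].
In Python, from plant import manip, imaging gives the robot as it stands.
- The arm moves only by the tool play_rows, never from a script. Its argument "commands" is a list of rows, each a list of 6 numbers: the shift along the tool's x, y, z in mm, then the turn, a rotation vector about the tool's x, y, z in degrees. A call has 1 to 5 rows; each row shifts and turns the commanded pose from where the row before left it, along the tool's axes as they then stand; what a row does not reach is not made up. A row lasts 1/12 s, in which the tool goes at most 41.7 mm and 7.16 degrees, less where a joint would pass 70% of its speed; a pose out of reach is approached as far as the arm can. A call is refused whole if a number of a shift passes 41.7 or a number of a turn 7.16, either way. A call with a gripper value outside its range is refused whole. "hand" is the finger opening in mm, from 0 to 85.4, set as the call begins (left out, the last holds). The fingers move at their own pace and stop on an object; the grip force is fixed at half the most. Time passes only in rows, so rows that do not move let the fingers close. It gives the time, the measured TCP pose, the force, the opening and the grip force at its end, in the units of the state.
- manip.state(): the state, without advancing time (a new reading comes with each control period).
- imaging.grab_frame(name): name is "side" or "top"; returns a dict with "image" (384x512x3 uint8, red, green, blue), "fx", "fy", "cx", "cy" (pixels), "k1" (the pictures are not rectified: a ray, as slopes to the right and down, at radius r is drawn at 1 + k1 r^2 times it, then the intrinsics apply), "R" (3x3) and "t" (3): a world point X has camera coordinates R X + t. Camera axes: x right, y down, z forward; pixel columns grow to the right and rows downward; lengths in m; the calibration is good to about 2 mm. A picture is of the moment at which its call begins. There is no depth.
- manip.job_done(): hands the job in; it is judged then, once.
The state is a dict: "time": time; "joint_pos": joint angles; "joint_vel": joint speeds; "joint_efforts": joint torques, N m; "tool_pos": TCP position; "tool_rot": TCP orientation; "contact_force": force on the tool from outside, world axes, zero at the start; "ft_torque": the same for the moment, N m; "gripper_width": opening from 0.0 (shut) to 1.0 (fully open); "grasp_force": force on a finger pad.
Only numpy, scipy, OpenCV 4.12 (cv2) and the standard library are available. Lean on these libraries where they do the work, as an engineer would, in place of code of your own. Each camera call takes 0.05 s, during which the arm holds its last target. There are 200 camera calls.

TASK

Pick up the heatsink by its fins, set it lightly on the two studs inside the open display chassis and slide it fore and aft until you feel its two slots drop over them, then ease it down until its plate lies flush on the brass shoulders. Keep hold of it until it is fully home, press only gently, never above 30 N, then let go and move clear. Leave everything else on the bench where it is.

Things in the scene. Friction and masses are not known exactly. Their poses are not given: they have to be found in the camera images.
- heatsink_mid (a point): Centre of the loose aluminium heatsink (0.14 to 0.22 kg), half-way up: 18 mm over its underside, 36 mm total height. Plate 90 (own x) x 130 (own y) x 4 mm; on its middle a dark block of upright fins 24 (x) x 50 (y) mm, rising 32 mm above the plate: grip it across the 24 mm. Same either way round (half turn). Starts flat on the 2 mm thick blue mat.
- heatsink_slot (a point): Centre of one of the two slots right through the heatsink's plate, at plate top height (4 mm over the underside). Each slot is 9 mm wide along the heatsink's x and 11 mm long along its y; they lie at own x = 0, y = +50 mm (this one) and y = -50 mm.
- chassis: Fixed open display chassis standing on the mat: aluminium tray 180 (x) x 190 (y) mm, walls 22 mm high, green circuit boards inside; all but the studs is lower than 23 mm. Origin at the centre of its underside, z up. Across it, along its y, runs a steel bar with two upright studs (see chassis_home).
- chassis_home (a point): Point of the chassis (fixed to the tray, not the bar) 30 mm above its origin, level with the stud shoulders. The studs stand at chassis y = +50 and -50 mm; their common x is NOT measured: the bar is clamped in long slots anywhere from x = -16 to +16 mm of here. Light forces do not shift it. Brass shoulders 18 mm across; copper studs 6 mm thick rise 10 mm above them, tips slightly chamfered.
- spool: Bystander: steel ring spool, 52 mm across, 30 mm high, beside the heatsink (on its far side). Origin at the centre of its underside.
- screw_cup: Bystander: blue plastic bowl, 56 mm across, 26 mm high, beyond the chassis. Origin at the centre of its underside.
- screwdriver: Bystander: screwdriver 170 mm long lying on the mat.
- flux_jar: Bystander: amber jar, 48 mm across, 40 mm high. Origin at the centre of its underside.
- cleaner: Bystander: clear bottle with a red cap, 54 mm across, 130 mm high. Origin at the centre of its underside.
- multimeter: Bystander: blue multimeter 75 x 150 x 34 mm lying on the mat. Origin at the centre of its underside.
Mind the look-alikes: they are no part of the job. Leave any red look-alike of the part that bears heatsink_mid alone.

How it is judged:
By the outcome, as a careful person would: the job done as asked, in the order asked, and still so for the second after the job is handed in, with the robot touching nothing.
It also fails if it takes over 69 s, if anything falls off the work surface, if the arm or the gripper's body presses on something with over 40 N, if the wrist force passes 120 N, or if a joint passes its speed limit or range.

## Working session

There is one attempt and no reset: what is moved stays moved. The work goes in short steps, Python scripts to look and compute and a tool call to move; the robot and the scene stay as the last step left them, time stands still between calls to the robot, and variables do not carry over. Pictures are saved under pics/ and viewed, at most 10 in all, crops included, and the job is handed in when it is done.

Besides the shell and the picture viewer there is one more tool, called after ">>>" as a command line: name --pt "numbers of a row" for each row, then --argument value for the rest. play_rows: Moves the arm, as the interface text tells. Its arguments: {"type":"object","properties":{"commands":{"type":"array","items":{"type":"array","items":{"type":"number"}}},"hand":{"type":"number"}},"required":["commands"]}

```bash
mkdir -p pics; python3 - <<'E'
from plant import manip, imaging
import cv2
for n in("top","side"):
    f=imaging.grab_frame(n); cv2.imwrite(f"pics/{n}0.png",cv2.resize(f["image"][:,:,::-1],(768,576),interpolation=cv2.INTER_CUBIC))
    print(n,{k:v for k,v in f.items() if k!="image"})
print(manip.state())
E
```

```text
top {'fx': 455.51699616119555, 'fy': 455.51699616119555, 'cx': 253.33949555463124, 'cy': 183.09352145821796, 'k1': -0.04304393132167499, 'R': array([[-0.01352404, -0.99983075,  0.01247322],
       [-0.99186911,  0.01183559, -0.12671063],
       [ 0.12654155, -0.01408544, -0.9918613 ]]), 't': array([-0.05793373,  0.47684732,  1.23272307])}
side {'fx': 396.01373892384953, 'fy': 396.01373892384953, 'cx': 253.082512280015, 'cy': 190.84408537487053, 'k1': -0.051901370117052134, 'R': array([[ 0.9645609 , -0.26304319,  0.0207497 ],
       [-0.1167308 , -0.49592156, -0.86048575],
       [ 0.23663514,  0.82756878, -0.50905179]]), 't': array([-0.45579453,  0.06224683,  1.39766136])}
{'time': 0.1, 'joint_pos': array([-1.33599776e+00,  5.32764136e-02,  1.61417656e+00,  1.02413251e-05,
        1.47598852e+00, -1.19000843e-01]), 'joint_vel': array([-0.00095109, -0.00195004, -0.00407592,  0.00070876, -0.00102149,
       -0.0007976 ]), 'joint_efforts': array([ 1.19720843e-05, -3.94906354e+01, -3.71361244e+01, -1.87832256e-04,
        3.96109972e-03,  1.19104436e-05]), 'tool_pos': array([ 0.21640185, -0.58569834,  0.21158306]), 'tool_rot': array([-9.23167297e-04,  9.84393674e-01,  1.75977955e-01, -4.84043715e-05]), 'contact_force': array([0.22518959, 0.16943508, 0.31258569]), 'ft_torque': array([ 0.01965432,  0.01080797, -0.00424104]), 'grasp_force': 0.0, 'gripper_width': 0.9986671920889205}
```

View pics/top0.png

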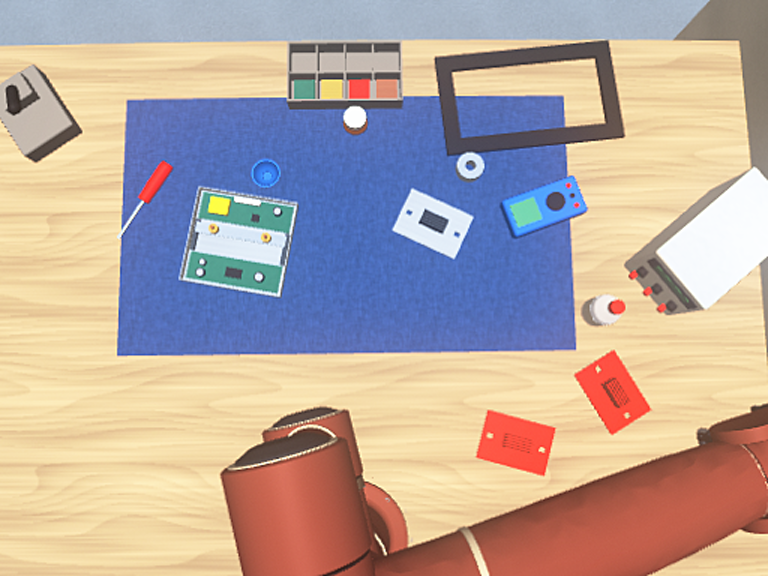

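View pics/side0.png

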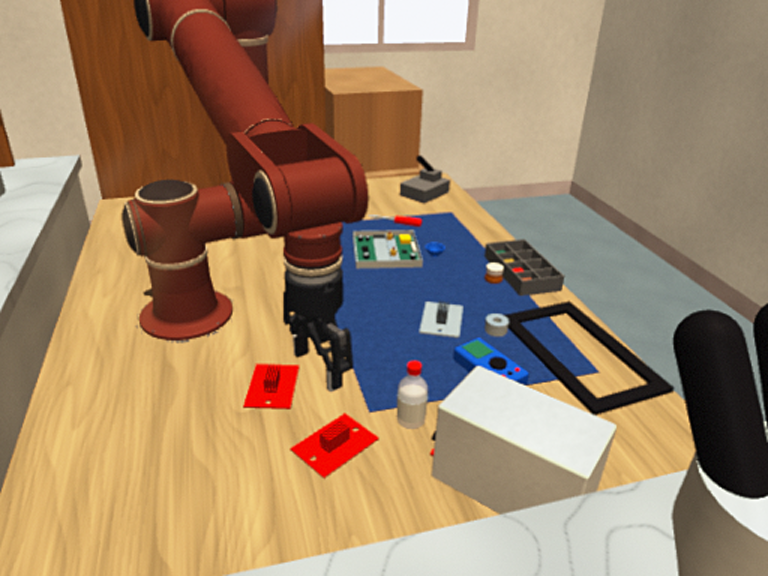

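The top view (768x576) shows three candidates: the silver plate with a dark block at (433,223), and red ones at (516,442) and (613,392). The silver one on the blue mat is the heatsink, because the red ones are look-alikes and lie off the mat. The chassis is at (239,242), with studs near (213,229) and (266,238). I'll enlarge both to confirm.

```bash
cat > h.py <<'E'
import numpy as np, cv2
from plant import manip, imaging
def pix2w(f,uv,z):
    uv=np.atleast_2d(np.array(uv,float)); d=(uv-[f["cx"],f["cy"]])/[f["fx"],f["fy"]]
    s=d.copy()
    for _ in range(8): s=d/(1+f["k1"]*(s**2).sum(1,keepdims=True))
    r=np.c_[s,np.ones(len(s))]@f["R"]; c=-f["R"].T@f["t"]
    return c+r*((z-c[2])/r[:,2])[:,None]
def w2pix(f,X):
    X=np.atleast_2d(X)@f["R"].T+f["t"]; s=X[:,:2]/X[:,2:]
    return s*(1+f["k1"]*(s**2).sum(1,keepdims=True))*[f["fx"],f["fy"]]+[f["cx"],f["cy"]]
E
python3 - <<'E'
from h import *
f=imaging.grab_frame("top"); im=f["image"][:,:,::-1]
a=cv2.resize(im[115:205,112:207],None,fx=6,fy=6,interpolation=cv2.INTER_CUBIC)[:540]
b=cv2.resize(im[120:180,255:320],None,fx=6,fy=6,interpolation=cv2.INTER_CUBIC)
cv2.imwrite("pics/chas.png",a); cv2.imwrite("pics/hs.png",b); print(a.shape,b.shape)
# silver plate segmentation
c=im[110:190,250:330].astype(int); hsv=cv2.cvtColor(im[110:190,250:330].copy(),cv2.COLOR_BGR2HSV)
m=((hsv[...,1]<70)&(hsv[...,2]>120)).astype(np.uint8)
n,l,st,ce=cv2.connectedComponentsWithStats(m); 
for i in range(1,n):
    if st[i,4]>100:
        cn=cv2.findContours((l==i).astype(np.uint8),cv2.RETR_EXTERNAL,cv2.CHAIN_APPROX_NONE)[0][0]
        q=cv2.boxPoints(cv2.minAreaRect(cn))+[250,110]; w=pix2w(f,q,0.006)
        print(st[i],q.round(1).tolist(),w.round(4).tolist(),w.mean(0),np.linalg.norm(np.diff(w,axis=0),axis=1))
E
```

```text
(540, 570, 3) (360, 390, 3)
[ 54   0  19   9 117] [[304.0, 110.0], [322.0, 110.0], [322.0, 118.0], [304.0, 118.0]] [[0.6909, -0.214, 0.006], [0.6905, -0.2663, 0.006], [0.6666, -0.2655, 0.006], [0.6671, -0.2133, 0.006]] [ 0.67875279 -0.23976051  0.006     ] [0.05233384 0.02387014 0.05220086]
[  12   16   53   46 1223] [[260.9, 153.1], [274.0, 124.8], [315.3, 143.9], [302.2, 172.2]] [[0.5652, -0.0872, 0.006], [0.6476, -0.1261, 0.006], [0.5904, -0.2435, 0.006], [0.5088, -0.2037, 0.006]] [ 0.57799419 -0.16513889  0.006     ] [0.091136   0.13058194 0.0907741 ]
```

View pics/hs.png

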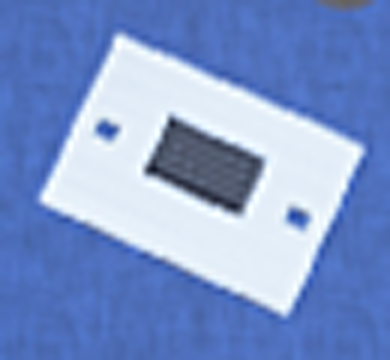

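View pics/chas.png

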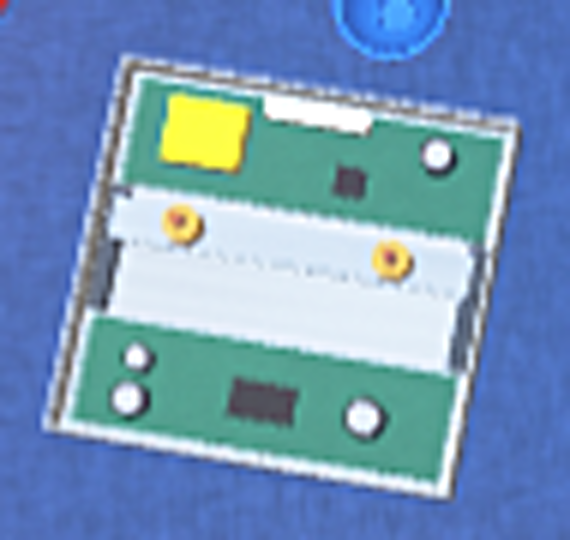

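The enlarged crops confirm it: a silver plate with a dark finned block and slots at crop (107,130) and (298,217). The brass shoulders with copper studs are at crop (183,225) and (392,262). Next I'll compute their poses.

```bash
python3 - <<'E'
from h import *
f=imaging.grab_frame("top")
def W(c,off,z): return pix2w(f,(np.array(c)+.5)/6-.5+off,z)
sl=W([(107,130),(298,217)],[255,120],.006)
print("slots",sl,sl.mean(0))
d=sl[0]-sl[1]; print("hs y ang",np.degrees(np.arctan2(d[1],d[0])),np.linalg.norm(d))
fin=W([(172,117),(265,157),(240,212),(147,173)],[255,120],.038); print("fins",fin.mean(0))
im=f["image"]; hsv=cv2.cvtColor(im,cv2.COLOR_RGB2HSV)
for z,p in((.032,[(183,226),(392,262)]),(.042,[(180,222),(393,258)])):
    st=W(p,[112,115],z); d=st[0]-st[1]; print("studs",z,st,st.mean(0),np.degrees(np.arctan2(d[1],d[0])),np.linalg.norm(d))
ch=W([(125,60),(518,122),(450,495),(48,428)],[112,115],.024); print("chassis",ch,ch.mean(0))
d=ch[0]-ch[1];print(np.degrees(np.arctan2(d[1],d[0])));d=ch[1]-ch[2];print(np.degrees(np.arctan2(d[1],d[0])))
sp=pix2w(f,[470/1.5,165/1.5],.032); print("spool",sp)
E
```

```text
slots [[ 0.59939963 -0.12063487  0.006     ]
 [ 0.5562117  -0.21082518  0.006     ]] [ 0.57780566 -0.16573003  0.006     ]
hs y ang 64.41241418932631 0.09999744377186043
fins [ 0.57537053 -0.16452123  0.038     ]
studs 0.032 [[0.56648556 0.24570313 0.032     ]
 [0.54826758 0.14814253 0.032     ]] [0.55737657 0.19692283 0.032     ] 79.42269077265998 0.09924698580578485
studs 0.042 [[0.56638439 0.24479587 0.042     ]
 [0.54828118 0.14614477 0.042     ]] [0.55733278 0.19547032 0.042     ] 79.60149376892116 0.10029837825499148
chassis [[0.64829718 0.27660473 0.024     ]
 [0.61600854 0.09064385 0.024     ]
 [0.44000103 0.12169063 0.024     ]
 [0.47344324 0.30870611 0.024     ]] [0.5444375  0.19941133 0.024     ]
80.14985915831221
-10.003760017739317
spool [[ 0.6830446  -0.23712844  0.032     ]]
```

>>> play_rows --pt "20 -11.1 0 0 0 0" --pt "34 -19 0 0 0 0" --pt "34 -19 0 0 0 0" --pt "34 -19 0 0 0 0" --pt "34 -19 0 0 0 0" --hand 60

```text
time: 0.62
tool_pos: [0.3334, -0.449, 0.2124]
tool_rot: [-0.0, 0.984, 0.176, 0.0]
contact_force: [1.3, -0.6, -0.4]
gripper_width: 0.7
grasp_force: 0.0
```

>>> play_rows --pt "34 -19 0 0 0 0" --pt "34 -19 0 0 0 0" --pt "34 -19 0 0 0 0" --pt "34 -19 0 0 0 0" --pt "34 -19 0 0 0 0"

```text
time: 1.03
tool_pos: [0.4601, -0.3008, 0.2127]
tool_rot: [0.0, 0.984, 0.176, 0.0]
contact_force: [0.4, -0.3, -1.1]
gripper_width: 0.704
grasp_force: 0.0
```

>>> play_rows --pt "34 -19 0 0 0 0" --pt "34 -19 0 0 0 0" --pt "34 -19 0 0 0 -6" --pt "34 -14 0 0 0 -6" --pt "20 -6 0 0 0 -6"

```text
time: 1.45
tool_pos: [0.5749, -0.1672, 0.2125]
tool_rot: [-0.0, 0.943, 0.332, 0.0]
contact_force: [0.1, 0.3, -0.4]
gripper_width: 0.704
grasp_force: 0.0
```

>>> play_rows --pt "0 0 20 0 0 -6" --pt "0 0 20 0 0 -6" --pt "0 0 20 0 0 -7" --pt "0 0 20 0 0 -7" --pt "0 0 0 0 0 0"

```text
time: 1.87
tool_pos: [0.5701, -0.1689, 0.1272]
tool_rot: [-0.004, 0.846, 0.533, -0.003]
contact_force: [-0.4, 0.5, -1.8]
gripper_width: 0.701
grasp_force: 0.0
```

```bash
cat >> h.py <<'E'
from scipy.spatial.transform import Rotation as Ro
def rep(goal,yang):
    """goal TCP, wanted world angle of tool y (deg)"""
    s=manip.state(); q=s["tool_rot"]; R=Ro.from_quat(np.r_[q[1:],q[0]]).as_matrix()
    ya=np.degrees(np.arctan2(R[1,1],R[0,1])); dl=(np.array(goal)-s["tool_pos"])*1000
    e=(yang-ya+90)%180-90
    print("t",round(s["time"],2),"tcp",s["tool_pos"].round(4),"yang",ya.round(2),"need tool shift mm",(R.T@dl).round(1),"turn z",round(-e,2),"tilt",R[:,2].round(4))
    print("F",s["contact_force"].round(2),"w",round(s["gripper_width"]*85.4,1),"g",round(s["grasp_force"],1),"j6",s["joint_pos"][5].round(2))
E
python3 - <<'E'
from h import *
rep([.577,-.165,.024],-25.7)
f=imaging.grab_frame("top"); 
cv2.imwrite("pics/t1.png",cv2.resize(f["image"][90:200,235:345,::-1],None,fx=5,fy=5,interpolation=cv2.INTER_CUBIC))
g=imaging.grab_frame("side"); u,v=w2pix(g,[.577,-.165,.05])[0].astype(int)
cv2.imwrite("pics/s1.png",cv2.resize(g["image"][v-50:v+40,u-60:u+60,::-1],None,fx=5,fy=5,interpolation=cv2.INTER_CUBIC))
E
```

```text
t 1.87 tcp [ 0.5701 -0.1689  0.1272] yang -25.61 need tool shift mm [  6.5   5.5 103.2] turn z 0.09 tilt [-0.0084  0.0037 -1.    ]
F [-0.39  0.46 -1.78] w 59.9 g 0.0 j6 0.03
```

>>> play_rows --pt "0 0 0 0 0 0" --pt "0 0 0 0 0 0"

```text
time: 2.13
tool_pos: [0.5743, -0.1709, 0.1349]
tool_rot: [0.001, 0.847, 0.531, 0.001]
contact_force: [-0.7, 0.4, 0.3]
gripper_width: 0.701
grasp_force: 0.0
```

```bash
python3 -c "
from h import *
rep([.577,-.165,.024],-25.7)"
```

```text
t 2.13 tcp [ 0.5743 -0.1709  0.1349] yang -25.83 need tool shift mm [  6.4  -0.5 110.9] turn z -0.13 tilt [ 0.003  -0.0013 -1.    ]
F [-0.68  0.38  0.27] w 59.9 g 0.0 j6 0.04
```

View pics/s1.png

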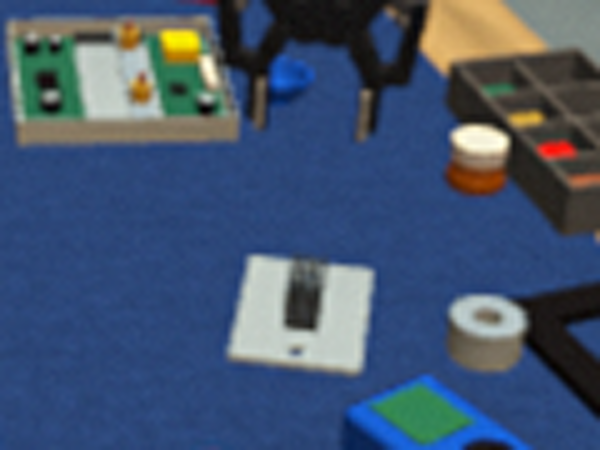

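The crop shows the heatsink upright at (302,312), the spool clear at (487,332), and the open fingers hovering above it. I'll descend.

>>> play_rows --pt "4 0 10 0 0 0" --pt "2.4 0 20 0 0 0" --pt "0 0 18 0 0 0" --pt "0 0 8 0 0 0" --pt "0 0 0 0 0 0"

```text
time: 2.55
tool_pos: [0.5744, -0.1637, 0.0741]
tool_rot: [-0.002, 0.847, 0.532, -0.001]
contact_force: [-0.4, 0.5, -0.8]
gripper_width: 0.699
grasp_force: 0.0
```

>>> play_rows --pt "0 0 0 0 0 0"

```text
time: 2.63
tool_pos: [0.5759, -0.1645, 0.0766]
tool_rot: [-0.0, 0.847, 0.532, -0.0]
contact_force: [0.2, 0.4, 1.2]
gripper_width: 0.704
grasp_force: 0.0
```

```bash
python3 - <<'E'
from h import *
rep([.577,-.165,.024],-25.7)
ims=[]
f=imaging.grab_frame("top"); u,v=w2pix(f,[.577,-.165,.04])[0].astype(int)
ims.append(cv2.resize(f["image"][v-40:v+40,u-40:u+40,::-1],None,fx=5,fy=5,interpolation=cv2.INTER_CUBIC))
g=imaging.grab_frame("side"); u,v=w2pix(g,[.577,-.165,.04])[0].astype(int)
ims.append(cv2.resize(g["image"][v-40:v+40,u-40:u+40,::-1],None,fx=5,fy=5,interpolation=cv2.INTER_CUBIC))
cv2.imwrite("pics/p2.png",np.hstack(ims))
E
```

```text
t 2.63 tcp [ 0.5759 -0.1645  0.0766] yang -25.75 need tool shift mm [ 0.   1.2 52.6] turn z -0.05 tilt [-4.e-04  2.e-04 -1.e+00]
F [0.22 0.43 1.17] w 60.1 g 0.0 j6 0.05
```

View pics/p2.png

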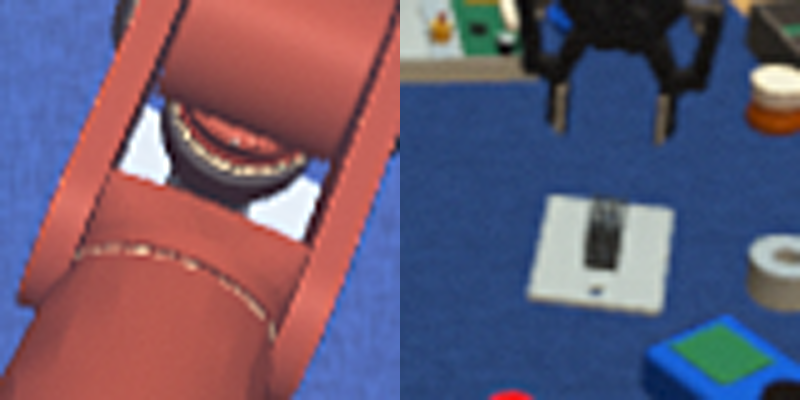

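```bash
python3 - <<'E'
from h import *
g=imaging.grab_frame("side"); c=w2pix(g,[.577,-.165,.04])[0].astype(int)
P=lambda X:((w2pix(g,X)-c+40+.5)*5-.5+[400,0]).round()
cx=np.array([np.cos(np.radians(-25.7)),np.sin(np.radians(-25.7)),0]);cy=np.array([-cx[1],cx[0],0])
h=np.array([.577,-.165,0])
print("fin top near/far",P([h-cy*.025+[0,0,.038],h+cy*.025+[0,0,.038]]), "near slot",P(h-cy*.05+[0,0,.006]))
t=manip.state()["tool_pos"];print(t)
for z in(-.014,0,.02,.05): print(z,P([t+cx*.03-[0,0,-z],t-cx*.03-[0,0,-z]]))
E
```

```text
fin top near/far [[602. 229.]
 [609. 191.]] near slot [[595. 287.]]
[ 0.57702732 -0.16503787  0.0783661 ]
-0.014 [[652. 182.]
 [565. 172.]]
0 [[654. 165.]
 [566. 155.]]
0.02 [[656. 139.]
 [568. 130.]]
0.05 [[660. 101.]
 [571.  91.]]
```

```bash
python3 - <<'E'
from h import *
print(manip.nose_length,[a for a in dir(manip) if a[0]!='_'])
rep([.577,-.165,.024],-25.7)
E
```

```text
0.014 ['IKError', 'job_done', 'nose_length', 'state']
t 2.78 tcp [ 0.577  -0.165   0.0784] yang -25.74 need tool shift mm [ 0.  -0.2 54.4] turn z -0.04 tilt [ 0.0025 -0.0011 -1.    ]
F [ 0.09  0.97 -0.05] w 60.2 g 0.0 j6 0.05
```

>>> play_rows --pt "0 0 12 0 0 0" --pt "0 0 14 0 0 0" --pt "0 0 0 0 0 0" --pt "0 0 0 0 0 0"

```text
time: 3.12
tool_pos: [0.5745, -0.164, 0.0485]
tool_rot: [-0.002, 0.847, 0.532, -0.001]
contact_force: [0.3, -0.9, 0.3]
gripper_width: 0.705
grasp_force: 0.0
```

```bash
python3 - <<'E'
from h import *
rep([.577,-.165,.024],-25.7)
g=imaging.grab_frame("side"); c=w2pix(g,[.577,-.165,.04])[0].astype(int)
P=lambda X:((w2pix(g,X)-c+40+.5)*7-.5).round().astype(int)
im=cv2.resize(g["image"][c[1]-40:c[1]+40,c[0]-40:c[0]+40,::-1],None,fx=7,fy=7,interpolation=cv2.INTER_CUBIC)
cx=np.array([.9,-.434,0]); t=manip.state()["tool_pos"]
for z,col in((-.014,(0,0,255)),(.0,(0,255,0)),(.02,(0,255,255))):
  for s in(.03,-.03): cv2.circle(im,tuple(int(a) for a in P(t+cx*s+[0,0,z])[0]),3,col,-1)
cv2.imwrite("pics/p3.png",im)
E
```

```text
t 3.12 tcp [ 0.5745 -0.164   0.0485] yang -25.73 need tool shift mm [ 0.2  2.8 24.5] turn z -0.03 tilt [-0.0036  0.0016 -1.    ]
F [ 0.27 -0.87  0.28] w 60.2 g 0.0 j6 0.05
```

View pics/p3.png

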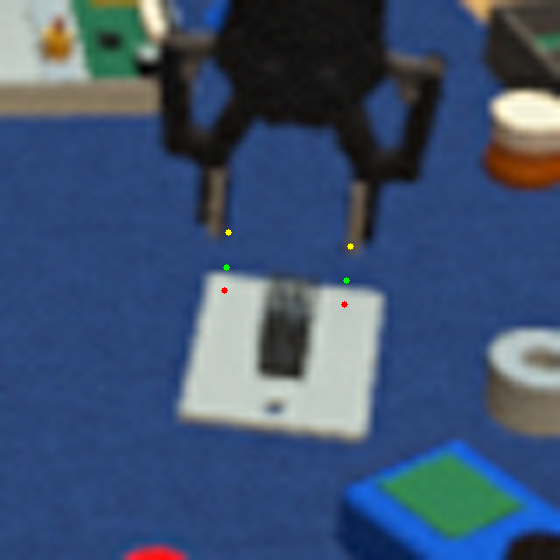

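The fingertips look about 25 mm higher than the reading suggests: the pad tips are at (217,235) and (355,248), and the predicted tips are the red dots near y 297. The heatsink itself projects correctly. I'll go down by feel with a narrower opening and watch the force.

>>> play_rows --pt "0 0 0 0 0 0" --pt "0 0 0 0 0 0" --pt "0 0 0 0 0 0" --hand 38

```text
time: 3.42
tool_pos: [0.5764, -0.1647, 0.0513]
tool_rot: [0.0, 0.847, 0.532, 0.0]
contact_force: [-0.7, 0.6, 0.2]
gripper_width: 0.444
grasp_force: 0.0
```

>>> play_rows --pt "0 0 6 0 0 0" --pt "0 0 6 0 0 0" --pt "0 0 0 0 0 0" --pt "0 0 0 0 0 0"

```text
time: 3.75
tool_pos: [0.5753, -0.1643, 0.0377]
tool_rot: [-0.001, 0.847, 0.532, -0.001]
contact_force: [0.0, 0.1, 0.3]
gripper_width: 0.445
grasp_force: 0.0
```

```bash
cat > snap.py <<'E'
from h import *
import sys
def snap(name,X=(.577,-.165,.04)):
    X=np.array(X); t=manip.state()["tool_pos"]; o=[]
    for n in("side","top"):
        g=imaging.grab_frame(n); c=w2pix(g,X)[0].astype(int)
        P=lambda x:((w2pix(g,x)-c+28+.5)*7-.5)[0]
        im=cv2.resize(g["image"][c[1]-28:c[1]+28,c[0]-28:c[0]+28,::-1],None,fx=7,fy=7,interpolation=cv2.INTER_CUBIC)
        o.append(im)
    cv2.imwrite(name,np.hstack(o))
E
python3 - <<'E'
from snap import *
rep([.577,-.165,.024],-25.7)
snap("pics/p4.png")
E
```

```text
t 3.75 tcp [ 0.5753 -0.1643  0.0377] yang -25.73 need tool shift mm [ 0.1  1.9 13.7] turn z -0.03 tilt [-1.7e-03  7.0e-04 -1.0e+00]
F [0.04 0.1  0.34] w 38.0 g 0.0 j6 0.05
```

View pics/p4.png

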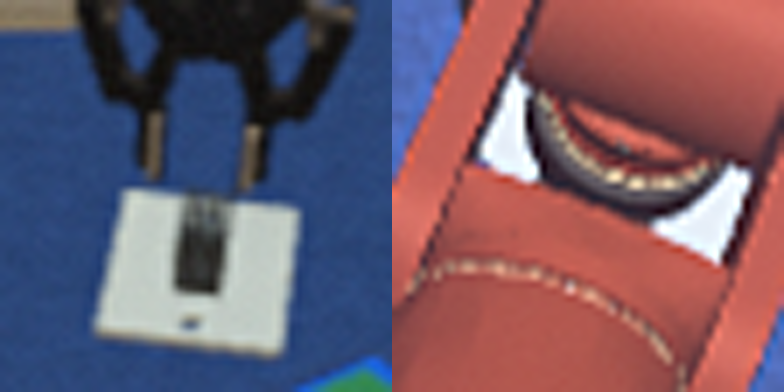

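The tips at (152,180) and (247,190) sit centred left-to-right on the fins at (203,240), but apparently higher than stated. I'll lower to the nominal grasp height and test by closing.

>>> play_rows --pt "0 0 4 0 0 0" --pt "0 0 4 0 0 0" --pt "0 0 4 0 0 0" --pt "0 0 2 0 0 0" --pt "0 0 0 0 0 0"

```text
time: 4.27
tool_pos: [0.5753, -0.1643, 0.0237]
tool_rot: [-0.001, 0.847, 0.532, -0.0]
contact_force: [-0.3, -0.0, -0.4]
gripper_width: 0.443
grasp_force: 0.0
```

>>> play_rows --pt "0 0 0 0 0 0" --pt "0 0 0 0 0 0"

```text
time: 4.43
tool_pos: [0.5761, -0.1646, 0.0248]
tool_rot: [0.0, 0.847, 0.532, 0.0]
contact_force: [-0.8, 0.0, -0.4]
gripper_width: 0.446
grasp_force: 0.0
```

```bash
python3 - <<'E'
from h import *
rep([.577,-.165,.024],-25.7)
# ascii profile of the side view around the tool: luminance & blue-ness along the columns below each finger
g=imaging.grab_frame("side"); c=w2pix(g,[.577,-.165,.04])[0].astype(int); print(c)
im=g["image"][c[1]-16:c[1]+14,c[0]-14:c[0]+14].astype(int)
r,gg,b=im[...,0],im[...,1],im[...,2]
for row in range(im.shape[0]):
    print(row,''.join('b' if b[row,k]-r[row,k]>35 else '#' if im[row,k].sum()<220 else 'W' if im[row,k].sum()>520 else 'o' if r[row,k]>b[row,k]+8 else '.' for k in range(28)))
E
```

```text
t 4.43 tcp [ 0.5761 -0.1646  0.0248] yang -25.73 need tool shift mm [0.1 1.  0.8] turn z -0.03 tilt [ 1.e-04 -0.e+00 -1.e+00]
F [-0.76  0.01 -0.36] w 38.1 g 0.0 j6 0.05
[294 202]
0 ####bbbb###bbbbbbb######bbbb
1 ######b####bbbbbbbbb####bbbb
2 ###########bbbbbbbbb#####bbb
3 ##########bbbbbbbbbb#####bb#
4 b#########bbbbbbbbbbb#######
5 b#########bbbbbbbbbbb#######
6 bbbbb#####bbbbbbbbbbb#######
7 bbbbbb####bbbbbbbbbbb#######
8 bbbbbb##o#bbbbbbbbbbb#######
9 bbbbbb#oo#bbbbbbbbbbboo##bbb
10 bbbbbb##o#bbbbbbbbbbboo#bbbb
11 bbbbbb##o#bbbbbbbbbbbo##bbbb
12 bbbbbb##obbbbbbbbbbb#o##bbbb
13 bbbbbb##obbbbbbbbbbb#o##bbbb
14 bbbbbb#o#bbbbbbbbbbb.o##bbbb
15 bbbb...oo.bbb#bbbbbb.o##bbbb
16 bbbbWW.oo.W........#.o##bbbb
17 bbb.WWWWWWWW........oo....bb
18 bbb.WWWWWWW...........WWWWWW
19 bbb.WWWWWWW.........WWWWWWWW
20 bbbWWWWWWWW.###....WWWWWWWWW
21 bb.WWWWWWWW.######.WWWWWWWWW
22 bb.WWWWWWWW.######.WWWWWWWWW
23 bb.WWWWWWWW.######.WWWWWWWW.
24 bbWWWWWWWW..######.WWWWWWWW.
25 bbWWWWWWWW.#######.WWWWWWWW.
26 b.WWWWWWWW.######..WWWWWWWW.
27 b.WWWWWWWW.######.WWWWWWWWW.
28 b.WWWWWWWW.######.WWWWWWWWW.
29 bWWWWWWWWWW..####.WWWWWWWWW.
```

>>> play_rows --pt "0 1 1 0 0 0" --pt "0 0 1 0 0 0" --pt "0 0 1 0 0 0" --pt "0 0 1 0 0 0"

```text
time: 4.82
tool_pos: [0.5769, -0.165, 0.0206]
tool_rot: [0.0, 0.847, 0.532, 0.0]
contact_force: [0.6, 0.3, 0.1]
gripper_width: 0.444
grasp_force: 0.0
```

>>> play_rows --pt "0 0 1 0 0 0" --pt "0 0 1 0 0 0"

```text
time: 4.98
tool_pos: [0.5768, -0.165, 0.0185]
tool_rot: [-0.0, 0.847, 0.532, -0.0]
contact_force: [0.1, -0.0, 0.2]
gripper_width: 0.449
grasp_force: 0.0
```

>>> play_rows --pt "0 0 1 0 0 0" --pt "0 0 1 0 0 0"

```text
time: 5.15
tool_pos: [0.5768, -0.165, 0.0166]
tool_rot: [-0.0, 0.847, 0.532, -0.0]
contact_force: [-0.5, 0.6, -0.6]
gripper_width: 0.444
grasp_force: 0.0
```

>>> play_rows --pt "0 0 1 0 0 0" --pt "0 0 1 0 0 0"

```text
time: 5.32
tool_pos: [0.5768, -0.165, 0.0146]
tool_rot: [-0.0, 0.847, 0.532, -0.0]
contact_force: [0.7, -0.3, 0.1]
gripper_width: 0.444
grasp_force: 0.0
```

>>> play_rows --pt "0 0 1 0 0 0" --pt "0 0 1 0 0 0"

```text
time: 5.48
tool_pos: [0.5769, -0.165, 0.0126]
tool_rot: [-0.0, 0.847, 0.532, 0.0]
contact_force: [-0.2, 0.7, 1.2]
gripper_width: 0.442
grasp_force: 0.0
```

>>> play_rows --pt "0 0 1 0 0 0" --pt "0 0 1 0 0 0"

```text
time: 5.65
tool_pos: [0.5769, -0.165, 0.0106]
tool_rot: [-0.0, 0.847, 0.532, -0.0]
contact_force: [-0.7, -0.4, 0.2]
gripper_width: 0.448
grasp_force: 0.0
```

```bash
python3 - <<'E'
from snap import *
rep([.577,-.165,.010],-25.7)
snap("pics/p5.png")
E
```

```text
t 5.65 tcp [ 0.5769 -0.165   0.0106] yang -25.73 need tool shift mm [0.1 0.1 0.6] turn z -0.03 tilt [-0.  0. -1.]
F [-0.68 -0.41  0.23] w 38.3 g 0.0 j6 0.05
```

View pics/p5.png

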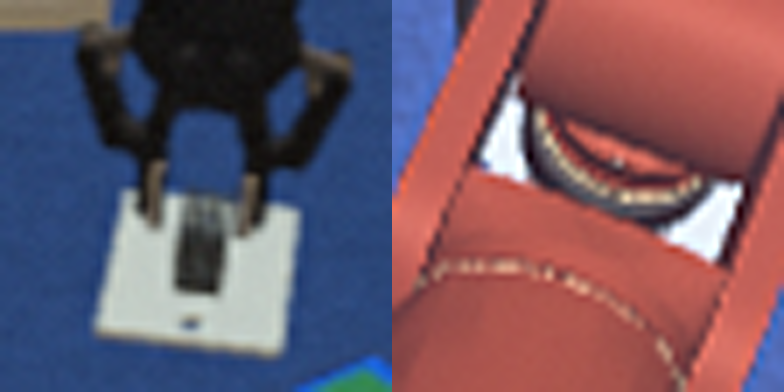

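The tips at (152,225) and (245,232) now overlap only the upper fins and touch nothing. I'll keep going down by feel.

>>> play_rows --pt "0 0 1.5 0 0 0" --pt "0 0 1.5 0 0 0" --pt "0 0 1.5 0 0 0" --pt "0 0 1.5 0 0 0" --pt "0 0 0 0 0 0"

```text
time: 6.17
tool_pos: [0.5765, -0.1649, 0.0042]
tool_rot: [-0.0, 0.847, 0.532, -0.0]
contact_force: [-0.7, 0.8, -0.2]
gripper_width: 0.442
grasp_force: 0.0
```

>>> play_rows --pt "0 0 1 0 0 0" --pt "0 0 1 0 0 0" --pt "0 0 1 0 0 0" --pt "0 0 0 0 0 0"

```text
time: 6.5
tool_pos: [0.5767, -0.1649, 0.0015]
tool_rot: [-0.0, 0.847, 0.532, -0.0]
contact_force: [-0.4, -0.0, -0.1]
gripper_width: 0.444
grasp_force: 0.0
```

```bash
cat > asc.py <<'E'
from h import *
def asc(X,r0=16,r1=14,w=14):
    g=imaging.grab_frame("side"); c=w2pix(g,X)[0].astype(int); print("row0",c[1]-r0,"col0",c[0]-w)
    im=g["image"][c[1]-r0:c[1]+r1,c[0]-w:c[0]+w].astype(int); r,b=im[...,0],im[...,2]
    for row in range(im.shape[0]):
        print(row,''.join('b' if b[row,k]-r[row,k]>35 else '#' if im[row,k].sum()<220 else 'W' if im[row,k].sum()>520 else 'o' if r[row,k]>b[row,k]+8 else '.' for k in range(2*w)))
    return g
E
python3 - <<'E'
from asc import *
rep([.577,-.165,.0],-25.7)
g=asc([.577,-.165,.04],8,16)
print(w2pix(g,[[.577,-.165,.006],[.577,-.165,.038]]))
E
```

```text
t 6.5 tcp [ 0.5767 -0.1649  0.0015] yang -25.73 need tool shift mm [0.1 0.3 1.5] turn z -0.03 tilt [-3.e-04  1.e-04 -1.e+00]
F [-0.35 -0.03 -0.12] w 38.0 g 0.0 j6 0.05
row0 194 col0 280
0 ##########bbbbbbbbbb####bbbb
1 ##########bbbbbbbbbb#####bb#
2 #########bbbbbbbbbbbb#######
3 b########bbbbbbbbbbbb#######
4 bbbbb#####bbbbbbbbbbb#######
5 bbbbbb####bbbbbbbbbbb#######
6 bbbbbb##obbbbbbbbbbbb#####b#
7 bbbb..##o.bbb#bbbbbb.o##bbbb
8 bbbb..##o.W..........o##bbbb
9 bbb.W.#oo.WW.........o##..bb
10 bbb.W.###.W.........oo##.WWW
11 bbb.W.###.W.........oo#..WWW
12 bbbW..##o.W..##.....oo#.WWWW
13 bb.WWW.o..W.######..o##.WWWW
14 bb.WWW.o.WW.######..o#..WWWW
15 bb.WWWWWWWW.######..o.WWWWW.
16 bbWWWWWWWW..######.W..WWWWW.
17 bbWWWWWWWW.#######.WWWWWWWW.
18 b.WWWWWWWW.######..WWWWWWWW.
19 b.WWWWWWWW.######.WWWWWWWWW.
20 b.WWWWWWWW.######.WWWWWWWWW.
21 bWWWWWWWWWW..####.WWWWWWWWW.
22 .WWWWWWWWWWWWWW...WWWWWWWWWb
23 .WWWWWWWWWWWWWWWWWWWWWWWWW.b
[[294.02538184 211.14964218]
 [294.70263132 203.48444294]]
```

>>> play_rows --pt "0 0 1 0 0 0" --pt "0 0 1 0 0 0" --pt "0 0 0 0 0 0"

```text
time: 6.8
tool_pos: [0.5767, -0.1649, -0.0005]
tool_rot: [-0.0, 0.847, 0.532, -0.0]
contact_force: [-0.2, 0.1, -1.1]
gripper_width: 0.447
grasp_force: 0.0
```

>>> play_rows --pt "0 0 0 0 0 0" --pt "0 0 0 0 0 0" --pt "0 0 0 0 0 0" --pt "0 0 0 0 0 0" --pt "0 0 0 0 0 0" --hand 10

```text
time: 7.22
tool_pos: [0.5772, -0.1652, 0.0001]
tool_rot: [0.0, 0.847, 0.532, 0.0]
contact_force: [0.6, -1.1, 2.5]
gripper_width: 0.262
grasp_force: 61.7
```

```bash
python3 - <<'E'
from asc import *
rep([.577,-.165,.0],-25.7)
E
```

```text
t 7.22 tcp [ 5.772e-01 -1.652e-01  1.000e-04] yang -25.73 need tool shift mm [ 0.  -0.3  0.1] turn z -0.03 tilt [ 8.e-04 -3.e-04 -1.e+00]
F [ 0.61 -1.06  2.51] w 22.4 g 61.7 j6 0.05
```

Gripped (22 mm, 62 N). I'll lift, turn by 15.7° and carry it towards the studs, stopping about 6 mm short on the near side.

>>> play_rows --pt "0 0 -5 0 0 0" --pt "0 0 -12 0 0 0" --pt "0 0 -20 0 0 0" --pt "0 0 -22 0 0 -4" --pt "0 0 -20 0 0 -4"

```text
time: 7.63
tool_pos: [0.5764, -0.1648, 0.08]
tool_rot: [-0.0, 0.807, 0.591, -0.0]
contact_force: [0.5, 0.2, -2.1]
gripper_width: 0.262
grasp_force: 61.2
```

>>> play_rows --pt "0 0 -10 0 0 -4" --pt "0 0 0 0 0 -3.7" --pt "12 -3 0 0 0 0" --pt "24 -6 0 0 0 0" --pt "33 -8.4 0 0 0 0"

```text
time: 8.05
tool_pos: [0.5712, -0.0941, 0.0887]
tool_rot: [-0.0, 0.768, 0.641, -0.0]
contact_force: [1.0, 0.0, -1.7]
gripper_width: 0.265
grasp_force: 61.2
```

>>> play_rows --pt "35 -8.8 0 0 0 0" --pt "35 -8.8 0 0 0 0" --pt "35 -8.8 0 0 0 0" --pt "35 -8.8 0 0 0 0" --pt "35 -8.8 0 0 0 0"

```text
time: 8.47
tool_pos: [0.5573, 0.0883, 0.0883]
tool_rot: [-0.001, 0.767, 0.642, -0.001]
contact_force: [0.3, -0.3, -2.2]
gripper_width: 0.267
grasp_force: 61.2
```

>>> play_rows --pt "35 -8.8 0 0 0 0" --pt "32 -8.2 0 0 0 0" --pt "22 -5.6 0 0 0 0" --pt "14 -3.6 0 0 0 0" --pt "6 -1.2 0 0 0 0"

```text
time: 8.88
tool_pos: [0.5496, 0.2002, 0.0883]
tool_rot: [-0.0, 0.766, 0.643, -0.001]
contact_force: [-0.1, -1.0, -2.3]
gripper_width: 0.263
grasp_force: 61.2
```

>>> play_rows --pt "0 0 0 0 0 0" --pt "0 0 0 0 0 0" --pt "0 0 0 0 0 0"

```text
time: 9.13
tool_pos: [0.551, 0.1968, 0.0885]
tool_rot: [0.0, 0.767, 0.642, -0.0]
contact_force: [0.4, 0.1, -2.0]
gripper_width: 0.266
grasp_force: 61.2
```

```bash
python3 - <<'E'
from asc import *
rep([.5511,.1975,.050],-10)
g=asc([.555,.196,.08],22,24,28)
print(w2pix(g,[[.557,.196,.042],[.5664,.2452,.042],[.5483,.147,.042],[.557,.196,.089]]))
E
```

```text
t 9.13 tcp [0.551  0.1968 0.0885] yang -10.12 need tool shift mm [ 0.7  0.  38.5] turn z -0.12 tilt [-4.e-04 -6.e-04 -1.e+00]
F [ 0.36  0.14 -1.95] w 22.7 g 61.2 j6 0.39
row0 128 col0 232
0 oooooooooooooo###ooooo##################################
1 oooooooooooooo####oooo#####ooo####o#####################
2 ooooooooooooooo###oooo####ooooo##ooo####################
3 ooooooooooooooo####ooo###oooooo##ooo####################
4 oooooooooooooooo###ooo###oooooo###o#####oo##############
5 ooooooooooooooooo########oooooo########oooooo##########o
6 ooooooooooooooooo########oooooo########oWWWooooo####oooo
7 oooooooooooooooooo#######oooooo#######ooWWWWoooooooooooo
8 ooooooooooooooooooooo###ooooooo####ooooooooooooooooooooo
9 oooooooooooooooooooooo##oooooo####oooooooooooooooooooooo
10 oooooooooooooooooooooo##oooooo###ooooooooooooooooooooooo
11 oooooooooooooooooooooo##oooooo###ooooooooooooooooooooooo
12 oooooooooooooooooooooo##o########ooooooooooooooooooooooo
13 oooooooooooooooooooooo##o########ooooooooooooooooooooooo
14 oooooooooooooooWWWWWWo##o########..Woooooooooooooooooooo
15 oooooooooooooooWWWW
[... 1254 characters left out ...]
#bbb.WWWWWWWW.WW.o...bbbbbbb.oWWo.bbbbbbbbb
37 bbbb...b######bb...WWWWWWW.WWooo..bbbbbbb.oWWo..bbbbbbbb
38 bbbb...b######.bb..WWWWWWWWoooooo.b####.bb.oWoo.bbbbbbbb
39 bbbb...b.######bb..WWWWWWWWoooooo.b#####bb.oooo.bbbbbbbb
40 bbbb....b#....#bb..WWWWWWWW.ooooo.b#####....o...bbbbbbbb
41 bbbb....b#.....b...WWWWWWWWoooooo..b####...W...o.bbbbbbb
42 bbbb....b##..##bb..WWWWWWWW.ooooWW.bbbbb##.....o.bbbbbbb
43 bbbb....b######.bb.WWWWWWWWW.W.WWW.bbbbbb#####...bbbbbbb
44 bbbbb...b#####.bb...WWWWWWWWWWWWWW.......####.....bbbbbb
45 bbbbb...............W..W.........oooooooooooooooo.bbbbbb
[[260.3777993  158.58431408]
 [259.29890175 153.50566432]
 [261.66343925 163.89425458]
 [260.71637354 148.40176633]]
```

```bash
python3 - <<'E'
from asc import *
g=imaging.grab_frame("side")
x=np.array([.985,-.174,0]);y=np.array([.174,.985,0])
for dz in(.006,.016,.031):
    c=manip.state()["tool_pos"]+[0,0,dz]
    print(dz,"near L,R, far L, R, slot",(w2pix(g,[c-.045*x-.065*y,c+.045*x-.065*y,c-.045*x+.065*y,c+.045*x+.065*y,c-.05*y])-[232,128]).round(1).tolist())
r=g["image"][148:158,246:276]
cv2.imwrite("pics/x.png",r)
print(r[...,2].tolist())
E
```

```text
0.006 near L,R, far L, R, slot [[17.9, 26.2], [40.2, 25.7], [15.3, 13.1], [36.2, 12.8], [28.6, 24.3]]
0.016 near L,R, far L, R, slot [[17.9, 23.9], [40.3, 23.4], [15.3, 11.0], [36.2, 10.6], [28.7, 22.1]]
0.031 near L,R, far L, R, slot [[18.0, 20.4], [40.4, 20.0], [15.4, 7.7], [36.4, 7.4], [28.8, 18.7]]
[[116, 113, 152, 194, 195, 192, 194, 194, 197, 192, 141, 42, 38, 40, 37, 39, 108, 176, 195, 194, 192, 195, 195, 166, 77, 2, 0, 0, 0, 0], [115, 113, 141, 183, 194, 194, 191, 194, 195, 198, 156, 58, 33, 37, 35, 38, 106, 174, 195, 192, 193, 195, 193, 185, 126, 37, 19, 12, 7, 1], [117, 112, 130, 168, 194, 192, 193, 192, 193, 197, 173, 119, 91, 94, 94, 92, 122, 173, 193, 191, 193, 195, 193, 195, 173, 116, 91, 84, 72, 61], [115, 114, 130, 171, 193, 194, 195, 194, 193, 195, 190, 176, 175, 173, 174, 175, 177, 187, 192, 192, 193, 193, 194, 193, 182, 143, 119, 113, 111, 107], [119, 116, 124, 164, 195, 195, 194, 196, 195, 195, 195, 194, 189, 175, 167, 180, 197, 193, 195, 192, 194, 193, 194, 197, 189, 158, 116, 117, 121, 122], [131, 125, 117, 153, 195, 195, 196, 197, 194, 196, 197, 196, 190, 172, 147, 158, 184, 195, 196, 195, 196, 196, 195, 195, 196, 169, 120, 114, 124, 130], [113, 110, 106, 138, 181, 183, 183, 181, 182, 182, 185, 183, 182, 168, 143, 148, 162, 169, 165, 166, 170, 169, 169, 173, 171, 152, 116, 100, 104, 123], [94, 96, 96, 110, 128, 130, 131, 129, 130, 130, 143, 145, 118, 109, 105, 113, 116, 116, 115, 116, 117, 119, 120, 121, 119, 115, 99, 93, 82, 96], [95, 96, 87, 71, 71, 71, 71, 73, 74, 74, 103, 115, 67, 49, 50, 58, 77, 91, 91, 86, 62, 39, 39, 40, 43, 41, 53, 73, 83, 90], [95, 87, 72, 48, 44, 38, 39, 39, 40, 41, 81, 95, 49, 21, 18, 29, 65, 84, 82, 76, 34, 0, 0, 0, 0, 0, 0, 49, 98, 93]]
```

Plate corners and slot fit the prediction (slot seen at crop col 28.3, row 25). The underside is at TCP z + 2 mm, so stud contact should come near TCP z 0.040. I'll lower gently.

>>> play_rows --pt "0.7 0 8 0 0 0" --pt "0 0 14 0 0 0" --pt "0 0 12 0 0 0" --pt "0 0 6 0 0 0" --pt "0 0 2 0 0 0"

```text
time: 9.65
tool_pos: [0.5489, 0.1981, 0.0435]
tool_rot: [-0.001, 0.766, 0.643, -0.002]
contact_force: [-1.2, 0.1, -1.8]
gripper_width: 0.265
grasp_force: 61.2
```

>>> play_rows --pt "0 0 0 0 0 0" --pt "0 0 0 0 0 0" --pt "0 0 0 0 0 0"

```text
time: 9.9
tool_pos: [0.5516, 0.1989, 0.0473]
tool_rot: [0.0, 0.766, 0.643, 0.001]
contact_force: [0.4, -0.3, -1.3]
gripper_width: 0.266
grasp_force: 61.2
```

>>> play_rows --pt "0 0 0.5 0 0 0" --pt "0 0 0.5 0 0 0" --pt "0 0 0 0 0 0"

```text
time: 10.15
tool_pos: [0.5513, 0.1988, 0.0461]
tool_rot: [0.0, 0.766, 0.643, 0.0]
contact_force: [0.3, 0.1, -2.1]
gripper_width: 0.267
grasp_force: 61.2
```

>>> play_rows --pt "0 0 0.5 0 0 0" --pt "0 0 0.5 0 0 0" --pt "0 0 0 0 0 0"

```text
time: 10.4
tool_pos: [0.5509, 0.1987, 0.0446]
tool_rot: [-0.0, 0.766, 0.643, -0.0]
contact_force: [0.0, -0.1, -1.6]
gripper_width: 0.265
grasp_force: 61.2
```

>>> play_rows --pt "-0.6 0 0.5 0 0 0" --pt "-0.6 0 0.5 0 0 0" --pt "0 0 0.5 0 0 0" --pt "0 0 0 0 0 0"

```text
time: 10.73
tool_pos: [0.5507, 0.1975, 0.043]
tool_rot: [-0.0, 0.766, 0.643, -0.0]
contact_force: [0.3, -0.5, -1.9]
gripper_width: 0.269
grasp_force: 61.2
```

>>> play_rows --pt "0 0 0.5 0 0 0" --pt "0 0 0.5 0 0 0" --pt "0 0 0 0 0 0"

```text
time: 10.98
tool_pos: [0.5507, 0.1976, 0.0421]
tool_rot: [-0.0, 0.766, 0.643, -0.0]
contact_force: [-0.3, -0.6, -1.5]
gripper_width: 0.266
grasp_force: 61.2
```

>>> play_rows --pt "0 0 0.5 0 0 0" --pt "0 0 0 0 0 0" --pt "0 0 0 0 0 0"

```text
time: 11.23
tool_pos: [0.5508, 0.1976, 0.0417]
tool_rot: [-0.0, 0.766, 0.643, -0.0]
contact_force: [-0.0, -0.4, -1.9]
gripper_width: 0.266
grasp_force: 61.2
```

>>> play_rows --pt "0 0 0.5 0 0 0" --pt "0 0 0 0 0 0" --pt "0 0 0 0 0 0"

```text
time: 11.48
tool_pos: [0.5508, 0.1976, 0.0411]
tool_rot: [-0.0, 0.766, 0.643, -0.0]
contact_force: [0.2, 0.0, -1.8]
gripper_width: 0.264
grasp_force: 61.2
```

>>> play_rows --pt "0 0 0.5 0 0 0" --pt "0 0 0 0 0 0" --pt "0 0 0 0 0 0"

```text
time: 11.73
tool_pos: [0.5508, 0.1976, 0.0407]
tool_rot: [-0.0, 0.766, 0.643, -0.0]
contact_force: [0.5, 0.1, -2.6]
gripper_width: 0.266
grasp_force: 61.2
```

>>> play_rows --pt "0 0 0.5 0 0 0" --pt "0 0 0 0 0 0" --pt "0 0 0 0 0 0"

```text
time: 11.98
tool_pos: [0.5508, 0.1976, 0.0401]
tool_rot: [-0.0, 0.766, 0.643, -0.0]
contact_force: [0.0, 0.7, -1.0]
gripper_width: 0.268
grasp_force: 61.2
```

>>> play_rows --pt "0 0 0.3 0 0 0" --pt "0 0 0 0 0 0" --pt "0 0 0 0 0 0"

```text
time: 12.23
tool_pos: [0.5509, 0.1976, 0.0401]
tool_rot: [0.0, 0.766, 0.643, 0.0]
contact_force: [0.1, -0.3, -1.1]
gripper_width: 0.267
grasp_force: 61.4
```

>>> play_rows --pt "0 0 0.4 0 0 0" --pt "0 0 0 0 0 0" --pt "0 0 0 0 0 0"

```text
time: 12.48
tool_pos: [0.5509, 0.1976, 0.04]
tool_rot: [0.0, 0.766, 0.643, 0.0]
contact_force: [-2.4, -1.2, 2.4]
gripper_width: 0.26
grasp_force: 61.8
```

>>> play_rows --pt "0 0 0.4 0 0 0" --pt "0 0 0 0 0 0" --pt "0 0 0 0 0 0"

```text
time: 12.73
tool_pos: [0.551, 0.1976, 0.04]
tool_rot: [0.0, 0.766, 0.643, -0.0]
contact_force: [-3.2, -1.7, 5.8]
gripper_width: 0.263
grasp_force: 62.3
```

The plate rests on the stud tips at TCP z 0.040 with about 7 N. Now I'll slide it along chassis +x (tool +y).

>>> play_rows --pt "0 0.5 0 0 0 0" --pt "0 0.5 0 0 0 0" --pt "0 0.5 0 0 0 0" --pt "0 0.5 0 0 0 0"

```text
time: 13.07
tool_pos: [0.5524, 0.1975, 0.0399]
tool_rot: [-0.001, 0.766, 0.643, -0.0]
contact_force: [-5.2, 0.2, 6.7]
gripper_width: 0.265
grasp_force: 62.3
```

>>> play_rows --pt "0 0.5 0 0 0 0" --pt "0 0.5 0 0 0 0" --pt "0 0.5 0 0 0 0"

```text
time: 13.32
tool_pos: [0.5538, 0.1974, 0.0399]
tool_rot: [-0.001, 0.766, 0.643, -0.0]
contact_force: [-4.6, 0.5, 5.8]
gripper_width: 0.265
grasp_force: 62.3
```

>>> play_rows --pt "0 0.5 0 0 0 0" --pt "0 0.5 0 0 0 0"

```text
time: 13.48
tool_pos: [0.5548, 0.1973, 0.0399]
tool_rot: [-0.001, 0.766, 0.643, -0.0]
contact_force: [-4.8, 0.5, 5.5]
gripper_width: 0.268
grasp_force: 62.3
```

>>> play_rows --pt "0 0.5 0 0 0 0" --pt "0 0.5 0 0 0 0"

```text
time: 13.65
tool_pos: [0.5559, 0.1971, 0.0399]
tool_rot: [-0.001, 0.766, 0.643, -0.0]
contact_force: [-4.6, 1.1, 5.5]
gripper_width: 0.265
grasp_force: 62.2
```

>>> play_rows --pt "0 0.5 0 0 0 0" --pt "0 0.5 0 0 0 0"

```text
time: 13.82
tool_pos: [0.5569, 0.1969, 0.0398]
tool_rot: [-0.001, 0.766, 0.643, -0.0]
contact_force: [-3.3, 1.0, 4.8]
gripper_width: 0.259
grasp_force: 62.1
```

>>> play_rows --pt "0 0.5 0 0 0 0" --pt "0 0.5 0 0 0 0"

```text
time: 13.98
tool_pos: [0.5584, 0.1966, 0.0393]
tool_rot: [-0.0, 0.766, 0.643, 0.0]
contact_force: [-1.5, 0.8, 1.1]
gripper_width: 0.266
grasp_force: 61.6
```

>>> play_rows --pt "0 0.5 0 0 0 0" --pt "0 0.5 0 0 0 0"

```text
time: 14.15
tool_pos: [0.5592, 0.1958, 0.0384]
tool_rot: [0.0, 0.766, 0.643, -0.0]
contact_force: [0.3, 0.3, -2.5]
gripper_width: 0.267
grasp_force: 61.2
```

It dropped: z is 0.0384 and the force is back to the free weight. I'll add a small centring step and ease it down.

>>> play_rows --pt "0 0.4 0.4 0 0 0" --pt "0 0 0.5 0 0 0" --pt "0 0 0.5 0 0 0"

```text
time: 14.4
tool_pos: [0.5594, 0.1958, 0.0372]
tool_rot: [-0.0, 0.766, 0.643, -0.0]
contact_force: [0.6, -0.5, -2.5]
gripper_width: 0.27
grasp_force: 61.2
```

>>> play_rows --pt "0 0 0.6 0 0 0" --pt "0 0 0.6 0 0 0" --pt "0 0 0.6 0 0 0"

```text
time: 14.65
tool_pos: [0.5596, 0.196, 0.0358]
tool_rot: [0.0, 0.766, 0.643, -0.0]
contact_force: [0.2, -0.1, -1.7]
gripper_width: 0.267
grasp_force: 61.2
```

>>> play_rows --pt "0 0 0.6 0 0 0" --pt "0 0 0.6 0 0 0" --pt "0 0 0.6 0 0 0"

```text
time: 14.9
tool_pos: [0.5596, 0.196, 0.0341]
tool_rot: [0.0, 0.766, 0.643, 0.0]
contact_force: [-1.0, -0.4, -1.3]
gripper_width: 0.265
grasp_force: 61.2
```

>>> play_rows --pt "0 0 0.6 0 0 0" --pt "0 0 0.6 0 0 0" --pt "0 0 0 0 0 0"

```text
time: 15.15
tool_pos: [0.5595, 0.196, 0.0327]
tool_rot: [-0.0, 0.766, 0.643, -0.0]
contact_force: [0.1, 0.1, -2.6]
gripper_width: 0.266
grasp_force: 61.2
```

>>> play_rows --pt "0 0 0.5 0 0 0" --pt "0 0 0.5 0 0 0" --pt "0 0 0.5 0 0 0"

```text
time: 15.4
tool_pos: [0.5596, 0.1961, 0.0314]
tool_rot: [0.0, 0.766, 0.643, 0.0]
contact_force: [-0.2, 0.1, -2.0]
gripper_width: 0.266
grasp_force: 61.2
```

>>> play_rows --pt "0 0 0.5 0 0 0" --pt "0 0 0.4 0 0 0" --pt "0 0 0 0 0 0"

```text
time: 15.65
tool_pos: [0.5595, 0.196, 0.0304]
tool_rot: [-0.0, 0.766, 0.643, -0.0]
contact_force: [0.7, 0.2, -1.9]
gripper_width: 0.266
grasp_force: 61.2
```

>>> play_rows --pt "0 0 0.5 0 0 0" --pt "0 0 0 0 0 0" --pt "0 0 0 0 0 0"

```text
time: 15.9
tool_pos: [0.5597, 0.196, 0.0301]
tool_rot: [0.0, 0.766, 0.643, 0.0]
contact_force: [-0.0, -0.3, -2.1]
gripper_width: 0.267
grasp_force: 61.4
```

>>> play_rows --pt "0 0 0.4 0 0 0" --pt "0 0 0 0 0 0" --pt "0 0 0 0 0 0"

```text
time: 16.15
tool_pos: [0.5597, 0.196, 0.0301]
tool_rot: [0.0, 0.766, 0.643, 0.0]
contact_force: [-2.4, -2.0, 2.4]
gripper_width: 0.265
grasp_force: 61.7
```

It is seated at z 0.0301, exactly 10 mm below the stud tips. One last gentle press, then let go: open to 45 mm and back off straight up.

>>> play_rows --pt "0 0 0.4 0 0 0" --pt "0 0 0 0 0 0" --pt "0 0 0 0 0 0"

```text
time: 16.4
tool_pos: [0.5597, 0.196, 0.0301]
tool_rot: [0.0, 0.766, 0.643, -0.0]
contact_force: [-4.1, -1.0, 5.9]
gripper_width: 0.267
grasp_force: 62.2
```

>>> play_rows --pt "0 0 0 0 0 0" --pt "0 0 0 0 0 0" --pt "0 0 0 0 0 0" --pt "0 0 0 0 0 0" --hand 45

```text
time: 16.73
tool_pos: [0.5597, 0.196, 0.0291]
tool_rot: [0.0, 0.766, 0.643, 0.0]
contact_force: [0.7, 0.9, 0.6]
gripper_width: 0.528
grasp_force: 0.0
```

>>> play_rows --pt "0 0 -2 0 0 0" --pt "0 0 -4 0 0 0" --pt "0 0 -8 0 0 0" --pt "0 0 -14 0 0 0" --pt "0 0 -20 0 0 0"

```text
time: 17.15
tool_pos: [0.5585, 0.1958, 0.0772]
tool_rot: [-0.001, 0.766, 0.643, -0.001]
contact_force: [1.0, -0.5, -0.1]
gripper_width: 0.529
grasp_force: 0.0
```

>>> play_rows --pt "0 0 -25 0 0 0" --pt "0 0 -25 0 0 0" --pt "0 0 -25 0 0 0" --pt "0 0 -15 0 0 0" --pt "0 0 0 0 0 0"

```text
time: 17.57
tool_pos: [0.5627, 0.1967, 0.1742]
tool_rot: [0.002, 0.766, 0.643, 0.005]
contact_force: [0.9, -0.3, 0.4]
gripper_width: 0.527
grasp_force: 0.0
```

```bash
python3 - <<'E'
from asc import *
rep([.5597,.196,.17],-10)
g=asc([.557,.196,.04],16,18,24)
x=np.array([.985,-.174,0]);y=np.array([.174,.985,0]); c=np.array([.5597,.196,.036])
p=w2pix(g,[.557,.196,.04])[0].astype(int)-[24,16]
print("pred near L,R,far L,R,slots",(w2pix(g,[c-.045*x-.065*y,c+.045*x-.065*y,c-.045*x+.065*y,c+.045*x+.065*y,c-.05*y,c+.05*y])-p).round(1).tolist())
E
```

```text
t 17.57 tcp [0.5627 0.1967 0.1742] yang -10.03 need tool shift mm [-1.3 -2.9  4.2] turn z -0.03 tilt [ 0.0104  0.0022 -0.9999]
F [ 0.9  -0.27  0.39] w 45.0 g 0.0 j6 0.39
row0 143 col0 236
0 oooooooooooWWWWWoooooooooooooooooooooooooooo....
1 oooooooooooooooooooWWWWoooooooooooooooo..bbbbbbb
2 ooooooooooooooooo.....ooooooooooooooooooooooobbb
3 ooooooooooo.....bbbbbbb...oo##oooooooooooooooobb
4 .....bbbbbbbbbbbbbbbbbbbbb##########oooooooooobb
5 bbbbbbbbbbbbbbbbbbbbbbbbbbb##############oooo#bb
6 bbbbbbbbbbbbbbbbbbbbbbbbbbbbbb.###############bb
7 bbbbbbbbbbbbbbbbbbbbbbbbbbbbbbbbbbb##########bbb
8 bbbbbbbbbbbbbbbbbbbbbbbbbbbbbbbbbbbbbbbbbb##bbbb
9 bbbbbbbbbbbbbbbbbbbbbb#####bbbbbbbbbbbbbbbbbbbbb
10 bbbbbbbbbbbbbbbbbb..b.######............bbbbbbbb
11 ..ooooooooooo.WW......#####..WWWW.ooooo.bbbbbbbb
12 ooooooooooooo.WWWWWWW.######.WWWWWooooo.bbbbbbbb
13 ooooooooooooo.WWWWWWW.######.WWWWWoooooo.bbbbbbb
14 oo.oooooo.....WWWWWWW.######.WWWWWWooo...bbbbbbb
15 ..#.o#.#..#b..WWWWWWW.######.WWWWWWooo...bbbbbbb
16 ..#########b..WWWWWWW.######.WWWWWWoooo...bbbbbb
17 ..#########b..WWWWWWW..#####.WWWWWW
[... 258 characters left out ...]
WWW..oWWo..bbbb
23 ...b######.b....WWWWWWWWWoo.WWWWWWWWW..oWoo.bbbb
24 ...bb######b...WWWWWo...oooo..o.ooooo..oooo.bbbb
25 ....b#....#.b..Wooooooooooooo....oo.....o...bbbb
26 ....b#....#.b..WWWWWWWWoooooo....##.#..W...o.bbb
27 ....b##..##b...WWWWWWWW.ooooW..bbbbb##.....o.bbb
28 b...b######b.b..WWWWWWWW.W.WW..bbbbb######...bbb
29 b...b######bb...WWWWWWWWWWWWWW.......####.....bb
30 b............................oooooooooooooooo.bb
31 b.ooooooooooooooooooooooooooooooooooooooooooo.bb
32 b.ooooooooooooooooooooooooooooooooooooooooooo.bb
33 b.ooooooooooooooooooooooooooooooooooooooooooo.bb
pred near L,R,far L,R,slots [[15.7, 24.1], [37.6, 23.6], [13.1, 10.4], [33.6, 10.0], [26.3, 22.2], [23.7, 11.7]]
```

The plate is where predicted: its near edge is at row 24 and the copper stud protrudes through the near slot at (26,22). The gripper is clear. I'll let the arm settle and hand in.

>>> play_rows --pt "0 0 0 0 0 0" --pt "0 0 0 0 0 0" --pt "0 0 0 0 0 0"

```text
time: 17.87
tool_pos: [0.5585, 0.1958, 0.1652]
tool_rot: [-0.001, 0.766, 0.643, -0.001]
contact_force: [0.9, -0.7, 0.5]
gripper_width: 0.527
grasp_force: 0.0
```

```bash
python3 -c "
from plant import manip
print(manip.job_done())"
```

```text
the job is handed in; nothing more can be done
None
```

The heatsink sits flush on the brass shoulders with a stud through each slot. It was found by sliding and pressed with under 10 N. I let go, moved clear and handed the job in at about 18 s; hand-in returned no verdict.

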